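# Shift the gated lever into its run notch

## Robot

A 6-joint arm with a two-finger parallel gripper is mounted at the origin on a cart in front of the work surface, level with it; the furniture and walls round the work are solid. World frame = base frame: x ahead of the robot, y to its left, z up, the work surface at z = 0. Lengths are in m, angles in rad, forces in N, time in s.
With the tool pointing down it reaches from about 0.35 to 0.975 m from the base axis. Payload 7.1 kg.
Tool frame: the origin (TCP) lies midway between the tips of the shut fingers; the grasp point (between the pads) lies 19 mm behind it; z points along the fingers, y is the line along which they close (so a half turn about z gives the same grasp; the last joint's range is limited). The gripper opens to 88 mm and grips with 3 to 60 N. Pads are 20 mm wide; open, the fingers measure 115 mm over their backs; the gripper's body (75 mm by 178 mm) begins 61 mm behind the grasp point.
Start: joints at [1.215, 0.423, 1.63, -0, 1.089, -0.019], TCP at [0.207, 0.59, 0.19] pointing down, gripper open.
Joint ranges: [-3, 3], [-0.9, 2.11], [0.09, 2.58], [-1.31, 4.45], [0.11, 2.69], [-2.54, 2.54]. Speed limits (rad/s): [2.39, 2.39, 3.01, 3.14, 3.14, 3.14].

## Interface

Orientations are given as a unit quaternion [w, x, y, z].
In Python, from station import move_pose, movel, movej, command_gripper, wait, inverse_kinematics, read_camera, camera_info, MotionError, job_done, get_time, get_joint_pos, get_qvel, get_effort, get_tcp_pos, get_ee_rot, get_ft_force, get_ft_torque, get_grip_width, get_finger_force gives the robot as it stands. Calls block until the motion is done:
- move_pose(position, orientation): joint-space move of the TCP to a pose.
- movel(position, frame=None, v=0.15, until_force=None): straight line of the TCP; frame=None keeps the orientation; v is the mean speed in m/s. With until_force (N) it stops when the force on the tool has changed by that much, and returns True; else False.
- movej(angles): joint-space move.
- command_gripper(opening): opening from 0.0 (shut) to 1.0 (fully open); the grip force is fixed at half the most; returns when the fingers have stopped.
- wait(seconds).
- inverse_kinematics(position, orientation): joint angles nearest the present ones, or None.
- read_camera(name): name is "side" or "top"; returns the picture (384x512x3 uint8, red, green, blue); there is no depth.
- camera_info(name): a dict with "intrinsics" (3x3 intrinsics, pixels), "T" (4x4, takes a point from camera to world coordinates). Camera axes: x right, y up, looking along -z (the intrinsics and any distortion apply to the point x, -y, -z); pixel columns grow to the right and rows downward; lengths in m; the calibration is good to about 2 mm. A picture is of the moment at which its call begins. camera_info takes no time and is no camera call.
A pose or a line that the arm cannot do raises MotionError and nothing moves.
- job_done(): hands the job in; it is judged then, once.
Readings, each from a call of its own:
- get_time(): time.
- get_joint_pos(): joint angles.
- get_qvel(): joint speeds.
- get_effort(): joint torques, N m.
- get_tcp_pos(): TCP position.
- get_ee_rot(): TCP orientation.
- get_ft_force(): force on the tool from outside, world axes, zero at the start.
- get_ft_torque(): the same for the moment, N m.
- get_grip_width(): opening from 0.0 (shut) to 1.0 (fully open).
- get_finger_force(): force on a finger pad.
Only numpy, scipy, OpenCV 4.12 (cv2) and the standard library are available. Lean on these libraries where they do the work, as an engineer would, in place of code of your own. Each camera call takes 0.05 s, during which the arm holds its last target. There are 200 camera calls.

## Task

Take the red-knobbed lever of the grey selector box out of standby and work it forward through its zigzag gate, row by row, until it is fully home in the run notch at the far end, the end with the green dot. The gate differs from box to box, so feel your way with gentle pushes on the lever, forcing nothing, and then let go. Leave the things standing round the box where they are.

Things in the scene. Friction and masses are not known exactly. Their poses are not given: they have to be found in the camera images.
- selector_box: Grey steel selector box, bolted down, 150 x 126 mm, 132 mm high, on a 176 x 136 mm flange. Origin on the bench top under the lever's pivot; its +x points forward (from the yellow dot at the standby end to the green dot at the run end, roughly away from the robot), +y to its left. The lever's pivot is 14 mm above the origin.
- gate (a point): Middle of the gate, 110 mm above the pivot, seen in a window in the box's top (x -31 to +45 mm, y +-30 mm from here, box axes). Three rows across, at x about -24, 0, +24 mm and 14 mm wide, are parted by two 10 mm tongues: one leaves a 13 to 19 mm gap at the window's right edge only, the other at the left edge only; which comes first varies. Tongues may sit 1.5 mm off in x.
- green_dot (a point): Green dot, 12 mm across, on top of the box ahead of the run notch. Row 3 is bounded ahead by a steel plate (its edge 31 mm forward of point gate) with one notch, the run notch: 17 mm wide, 14 mm deep, its centre anywhere from y = -12 to +12 mm in the box frame and not measured: it must be found by touch or seen.
- knob (a point): Centre of the red ball knob, 40 mm in diameter, 180 mm from the pivot (194 mm above the bench when upright), on a 10 mm steel stem; may be pushed from any side. It moves about 1.64 times as far as the stem does in the gate. The lever has no spring: it stays where it is left; moving it takes about 2 N at the knob; more than 40 N is forcing it.
- lever_fore (a joint): Forward tilt of the lever, rad: 0 upright, positive leaning forward (box +x). About -0.22 in row 1 (standby, where it starts), about 0 in row 2, about 0.21 in row 3 and about 0.35 at the bottom of the run notch, where it is stopped.
- lever_side (a joint): Sideways tilt of the lever, rad: 0 upright, positive leaning left (box +y). About +0.22 and -0.22 at the left and right ends of a row.
- oil_bottle_mid (a point): Bystander: white dropper bottle with a red nozzle, 42 mm in diameter, 118 mm high; the point is at mid-height.
- gauge_block_mid (a point): Bystander: ground steel setting block, 25 x 50 x 25 mm; the point is its centre.
- magnet_dish_mid (a point): Bystander: round steel dish with screws, 71 mm in diameter, 22 mm high; the point is at mid-height.
Mind the look-alikes: they are no part of the job. Leave any blue look-alike of the part that bears oil_bottle_mid alone.

How it is judged:
On the way, in this order (a step that is already met when the one before it is completed fails the run):
1. the lever is past the first tongue, in row 2 (value of joint lever_fore above -0.06 rad), for 0.1 s.
2. the lever is past the second tongue, in row 3 (value of joint lever_fore above 0.16 rad), for 0.1 s.
3. the lever is home in the run notch (value of joint lever_fore above 0.325 rad), for 0.2 s.
At the end, for the whole second after the job is handed in: The lever rests, let go, fully home in the run notch (forward tilt above 0.325 rad, that is within about 4 mm of the stop at the knob); the bottle still stands upright and bottle, steel block and dish are within 15 mm of where they stood (value of joint lever_fore above 0.325 rad and velocity of joint lever_fore below 0.05 rad/s and distance of each of oil_bottle_mid, gauge_block_mid, magnet_dish_mid from where it was at the start of the episode below 0.015 m and angle between oil_bottle_mid's own z axis and vertical below 0.1 rad); the robot touches nothing.
It fails at once if the lever is forced: pushed with more than 40 N (contact force between any of the arm, the fingers and lever_side above 40 N).
It fails at once if a bystander is knocked away by more than 30 mm (distance of any of oil_bottle_mid, gauge_block_mid, magnet_dish_mid from where it was at the start of the episode above 0.03 m).
It also fails if it takes over 69 s, if anything falls off the work surface, if the arm or the gripper's body presses on something with over 40 N, if the wrist force passes 120 N, or if a joint passes its speed limit or range.

## Working session

There is one attempt and no reset: what is moved stays moved. The work goes in short steps, each a Python script; the robot and the scene stay as the last script left them, time stands still between calls to the robot, and variables do not carry over. Pictures are saved under pics/ and viewed, at most 10 in all, crops included, and the job is handed in when it is done.

```bash
ls; mkdir -p pics; python3 - <<'E'
from station import *
import cv2
for n in("side","top"):
    im=read_camera(n); cv2.imwrite(f"pics/{n}0.png",im[:,:,::-1]); i=camera_info(n); print(n,i)
print(get_time())
E
```

```text
pics
side {'intrinsics': array([[400.34235198,   0.        , 257.96462556],
       [  0.        , 400.34235198, 185.83889308],
       [  0.        ,   0.        ,   1.        ]]), 'T': array([[-0.98171342, -0.14024194,  0.12872825,  0.65656359],
       [ 0.19017242, -0.6921033 ,  0.69629553,  0.33198928],
       [-0.00855659,  0.70804323,  0.70611725,  0.77940078],
       [ 0.        ,  0.        ,  0.        ,  1.        ]])}
top {'intrinsics': array([[354.97169739,   0.        , 255.87266552],
       [  0.        , 354.97169739, 192.93219577],
       [  0.        ,   0.        ,   1.        ]]), 'T': array([[ 0.13523721,  0.97077331, -0.19826771,  0.35153008],
       [-0.99081067,  0.13295818, -0.02482614, -0.32644502],
       [ 0.00226076,  0.19980318,  0.97983344,  0.96597376],
       [ 0.        ,  0.        ,  0.        ,  1.        ]])}
0.1
```

View pics/side0.png

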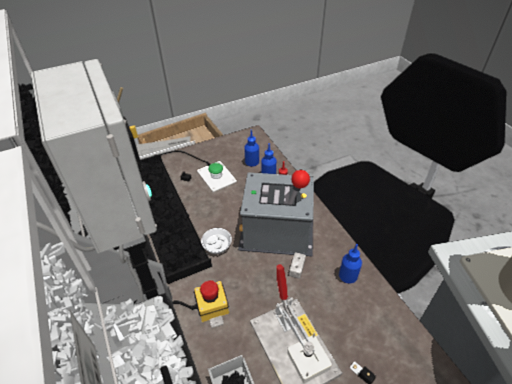

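View pics/top0.png

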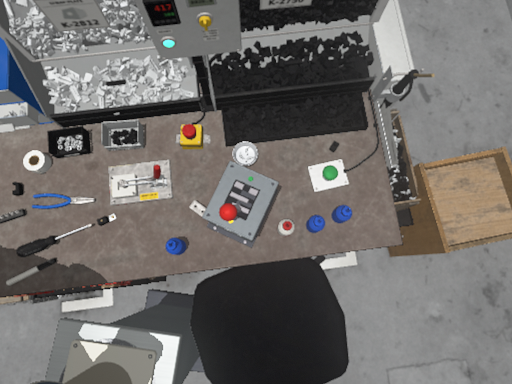

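Top view: box at about (240,200), knob at (228,212), green dot at about (251,179), dish (245,153), steel block (198,207), white bottle (286,227). Blue bottles are look-alikes. I'll zoom in on the gate next.

```bash
python3 - <<'E'
import cv2,numpy as np
a=cv2.imread("pics/top0.png")[150:250,190:300]; b=cv2.imread("pics/side0.png")[155:275,225:335]
cv2.imwrite("pics/tc.png",cv2.resize(a,None,fx=6,fy=6,interpolation=2)[:600])
cv2.imwrite("pics/sc.png",cv2.resize(b,None,fx=5,fy=5,interpolation=2))
E
```

```text
(no output)
```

View pics/tc.png

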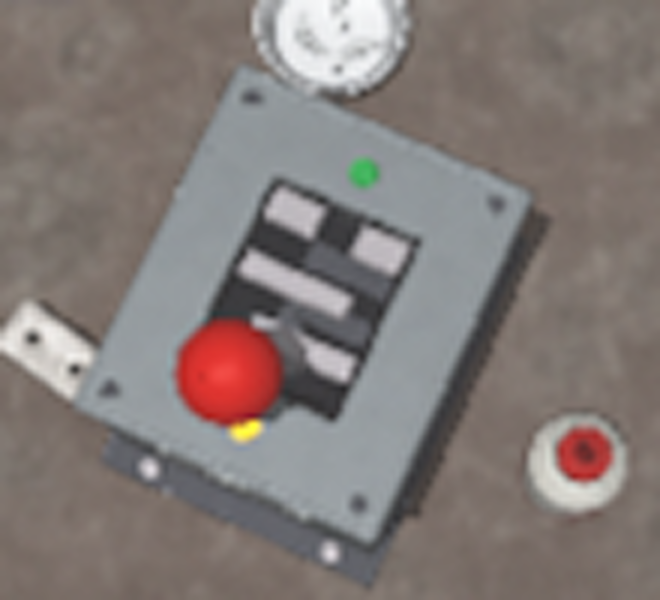

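View pics/sc.png

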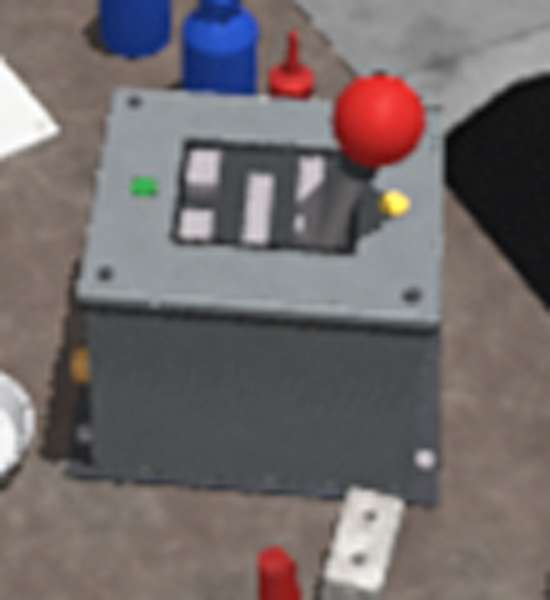

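First gap is at the left, the second at the right. The run notch lies between the two pale plates near the green dot, roughly mid-width. Next I'll fit the box pose.

```bash
cat >geo.py <<'E'
import numpy as np
from station import camera_info
from scipy.optimize import least_squares
C={n:camera_info(n) for n in("side","top")}
def proj(n,p):
    T=C[n]["T"];K=C[n]["intrinsics"];c=T[:3,:3].T@(np.asarray(p)-T[:3,3]);q=K@[c[0],-c[1],-c[2]];return q[:2]/q[2]
def onplane(n,uv,z):
    T=C[n]["T"];K=C[n]["intrinsics"];r=np.linalg.inv(K)@[uv[0],uv[1],1];d=T[:3,:3]@[r[0],-r[1],-r[2]]
    return T[:3,3]+d*(z-T[2,3])/d[2]
def tc(u,v):return ("top",np.array([(u+.5)/6-.5+190,(v+.5)/6-.5+150]))
def sc(u,v):return ("side",np.array([(u+.5)/5-.5+225,(v+.5)/5-.5+155]))
def tri(*obs):
    return least_squares(lambda p:np.concatenate([proj(n,p)-uv for n,uv in obs]),[.5,-.3,.1]).x
E
python3 - <<'E'
from geo import *
h=.132
O=[(tc(245,68),(1,1)),(tc(532,195),(1,-1)),(tc(375,545),(-1,-1)),(tc(80,403),(-1,1)),(sc(115,90),(1,-1)),(sc(80,298),(1,1)),(sc(440,322),(-1,1))]
W=[(tc(278,178),(.045,.03)),(tc(420,240),(.045,-.03)),(tc(338,418),(-.031,-.03)),(sc(172,243),(.045,.03)),(sc(185,140),(.045,-.03)),(sc(352,250),(-.031,.03))]
def res(q,full=False):
    x,y,a,off=q;R=np.array([[np.cos(a),-np.sin(a)],[np.sin(a),np.cos(a)]]);r=[]
    for (n,uv),s in O: r.append(proj(n,[*(np.array([x,y])+R@[s[0]*.075+off,s[1]*.063]),h])-uv)
    for (n,uv),s in W: r.append(proj(n,[*(np.array([x,y])+R@s),h])-uv)
    return np.concatenate(r)
s=least_squares(res,[.4,-.28,-.4,0],loss='soft_l1');q=s.x;print(q,np.round(res(q).reshape(-1,2),1).tolist())
np.save("box.npy",q)
a=q[2];R=np.array([[np.cos(a),-np.sin(a)],[np.sin(a),np.cos(a)]])
loc=lambda p:np.round(np.r_[R.T@(p[:2]-q[:2]),p[2]],4)
k=tri(tc(229,371),sc(379,120));print("knob",k,loc(k))
print("green",loc(onplane(*tc(364,173),h)),loc(onplane(*sc(144,186),h)))
for nm,p in dict(LfR=tc(328,208),LbR=tc(318,238),RfL=tc(362,225),RbL=tc(350,252),T2R=tc(355,300),T2Rb=tc(345,318),T1Rr=tc(350,382),
  sRn=sc(217,185),sLn=sc(215,211),sT2R=sc(260,173),sT2L=sc(255,243),sT1L=sc(300,228)).items(): print(nm,loc(onplane(*p,.124)))
print("dish",loc(tri(tc(332,30),sc(-45,430))), "bottle top",loc(onplane(*tc(585,452),.118)),"block",loc(onplane(*tc(50,350),.025)))
E
```

```text
[ 0.49406151 -0.2701292  -0.2888645   0.00593622] [[-0.1, 0.5], [-0.7, 0.1], [-0.3, -1.3], [0.4, 0.3], [0.3, 0.3], [0.5, -1.3], [-1.2, -1.3], [0.4, 0.6], [-0.6, 0.3], [-0.1, -0.7], [0.3, -0.5], [0.1, 1.0], [-1.1, 0.4]]
knob [ 0.45799504 -0.25087911  0.19210414] [-0.0401  0.0082  0.1921]
green [0.0622 0.0009 0.132 ] [ 0.0614 -0.0022  0.132 ]
LfR [0.0446 0.009  0.124 ]
LbR [0.0317 0.0075 0.124 ]
RfL [ 0.0439 -0.0065  0.124 ]
RbL [ 0.0317 -0.0067  0.124 ]
T2R [ 0.0147 -0.0167  0.124 ]
T2Rb [ 0.0063 -0.0161  0.124 ]
T1Rr [-0.0164 -0.0287  0.124 ]
sRn [ 0.0292 -0.0136  0.124 ]
sLn [0.0288 0.0028 0.124 ]
sT2R [ 0.0101 -0.023   0.124 ]
sT2L [0.0095 0.0208 0.124 ]
sT1L [-0.0099  0.0099  0.124 ]
dish [0.1458 0.0559 0.017 ] bottle top [-0.0026 -0.1254  0.118 ] block [-0.0463  0.1072  0.025 ]
```

```bash
python3 - <<'E'
from geo import *
from station import *
print("base",proj("top",[0,0,0]),"tcp",proj("top",[.207,.59,.19]))
T=lambda a,b:tri(("top",np.array(a)),("side",np.array(b)))
print("chair back?",T((268,325),(445,110)),"seat?",T((268,325),(385,205)))
for p in [(192,290),(345,300),(268,262)]: print(onplane("top",p,0.),onplane("top",p,.3))
for p in [(385,110),(430,55),(505,75)]: print("side",[np.round(onplane("side",p,z),2) for z in(-.5,-.2,0,.2)])
q=np.load("box.npy");a=q[2];c,s=np.cos(a),np.sin(a);R=np.array([[c,-s],[s,c]])
for sg in(1,-1):
    h=a/2+(0 if sg==1 else np.pi/2)
    Q=[0,np.cos(h),np.sin(h),0]
    for l in[(-.09,.008),(.02,0)]:
        p=[*(q[:2]+R@l),.165];j=inverse_kinematics(p,Q);print(sg,Q,p,j)
print(get_ee_rot())
E
```

```text
base [106.17854558 389.83607756] tcp [-181.39447184  274.56732772]
chair back? [ 0.20042888 -0.33549815  0.27905853] seat? [ 0.17595134 -0.37400463 -0.08110206]
[ 0.26609737 -0.17079528  0.        ] [ 0.29262999 -0.21913502  0.3       ]
[ 2.95232484e-01 -5.71813423e-01 -1.11022302e-16] [ 0.31271669 -0.49560999  0.3       ]
[ 0.36480824 -0.35953533  0.        ] [ 0.36068448 -0.34925855  0.3       ]
side [array([-0.38, -1.38, -0.5 ]), array([-0.14, -0.98, -0.2 ]), array([ 0.02, -0.71,  0.  ]), array([ 0.19, -0.44,  0.2 ])]
side [array([-0.94, -1.92, -0.5 ]), array([-0.56, -1.39, -0.2 ]), array([-0.32, -1.04, -0.  ]), array([-0.07, -0.69,  0.2 ])]
side [array([-1.26, -1.58, -0.5 ]), array([-0.81, -1.13, -0.2 ]), array([-0.51, -0.83,  0.  ]), array([-0.21, -0.53,  0.2 ])]
1 [0, np.float64(0.9895877821624608), np.float64(-0.1439306131258461), 0] [np.float64(0.41006930064740565), np.float64(-0.23682289883761323), 0.165] [-5.48857891e-01  2.35861774e-01  1.97733978e+00 -4.44089210e-16
  9.28391101e-01  1.31080293e+00]
1 [0, np.float64(0.9895877821624608), np.float64(-0.1439306131258461), 0] [np.float64(0.5132328643208978), np.float64(-0.27582647726556436), 0.165] [-5.13566080e-01  3.91557070e-01  1.74548862e+00 -4.44089210e-16
  1.00454696e+00  1.34609474e+00]
-1 [0, np.float64(0.14393061312584615), np.float64(0.9895877821624608), 0] [np.float64(0.41006930064740565), np.float64(-0.23682289883761323), 0.165] [-5.48857891e-01  2.35861774e-01  1.97733978e+00 -4.44089210e-16
  9.28391101e-01 -1.83078972e+00]
-1 [0, np.float64(0.14393061312584615), np.float64(0.9895877821624608), 0] [np.float64(0.5132328643208978), np.float64(-0.27582647726556436), 0.165] [-5.13566080e-01  3.91557070e-01  1.74548862e+00 -4.44089210e-16
  1.00454696e+00 -1.79549791e+00]
[-1.23740137e-04  1.67587450e-01  9.85856987e-01 -6.57292013e-04]
```

```bash
cat >rob.py <<'E'
import numpy as np
from station import *
q=np.load("box.npy");a=q[2];R=np.array([[np.cos(a),-np.sin(a)],[np.sin(a),np.cos(a)]])
Q=[0,np.cos(a/2),np.sin(a/2),0]
def w(x,y,z=.165): return [*(q[:2]+R@[x,y]),z]
def loc(): 
    p=get_tcp_pos(); return np.r_[R.T@(np.array(p[:2])-q[:2]),p[2]]
def f(): 
    F=np.array(get_ft_force()); return np.r_[R.T@F[:2],F[2]]
def say(t,h=""): print(t,h,"t%.1f"%get_time(),"loc",np.round(loc()*1e3,1),"F",np.round(f(),1))
def go(x,y,z=.165,v=.04,F=None,t=""):
    h=movel(w(x,y,z),v=v,until_force=F); say(t,h); return h
E
python3 - <<'E'
from rob import *
import cv2
j=inverse_kinematics(w(-.1,.008,.24),Q); print(j)
j0=list(j); j0[0]=1.215
command_gripper(.40); movej(j0); movej(j); say("above")
go(-.1,.008,.165,.15,15,"down")
print(get_grip_width())
go(-.04,.008,.165,.04,3,"touch")
for n in("side","top"): cv2.imwrite(f"pics/{n}1.png",read_camera(n)[:,:,::-1])
a=cv2.resize(cv2.imread("pics/side1.png")[130:270,200:340],None,fx=4,fy=4)
cv2.imwrite("pics/s1c.png",a)
E
```

```text
[-5.54401865e-01  1.18901011e-01  1.92310219e+00 -4.44089210e-16
  1.09958946e+00  1.30525896e+00]
above  t4.8 loc [-99.9   8.6 240. ] F [0.7 0.1 0.9]
down False t5.4 loc [-99.5   8.1 165.4] F [ 0.7 -0.8  0.6]
0.40103807260739366
touch True t6.6 loc [-49.5   8.  164.7] F [-1.9 -1.3  4.3]
```

View pics/s1c.png

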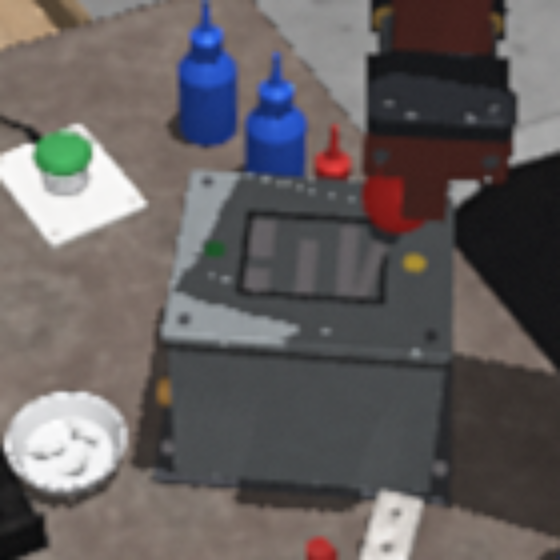

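The knob is cradled by the two fingers from behind, with the gate visible. The right plate and tongues are as I read them. Now left, along tongue 1.

```bash
python3 - <<'E'
from rob import *
go(-.0495,.05,F=12,t="left")
x,y,_=loc()
go(x-.001,y-.0015,t="relax")
go(.03,y-.0015,F=10,t="fwd",v=.03)
E
```

```text
left True t7.5 loc [-50.2  42.  164.7] F [-2.1 -4.5  5.5]
relax False t7.8 loc [-51.1  40.8 165. ] F [ 0.3 -1.   2.6]
fwd True t9.3 loc [ -7.4  38.7 165.4] F [ 0.2 -3.8  4.2]
```

```bash
python3 - <<'E'
from rob import *
import cv2
x,y,_=loc()
go(x-.001,-.055,F=12,t="right")
x,y,_=loc()
go(x-.001,y+.0015,t="relax")
go(.07,y+.0015,F=10,t="fwd",v=.03)
im=read_camera("side")[:,:,::-1]
cv2.imwrite("pics/s2c.png",cv2.resize(im[130:270,200:340],None,fx=4,fy=4))
E
```

```text
right True t9.9 loc [ -8.2  34.5 166.1] F [-0.6  3.3  5. ]
relax False t10.1 loc [ -8.6  36.6 165.6] F [-0.9  0.2  8. ]
fwd True t11.1 loc [  5.6  36.7 165.3] F [-1.6  0.7  5.9]
```

View pics/s2c.png

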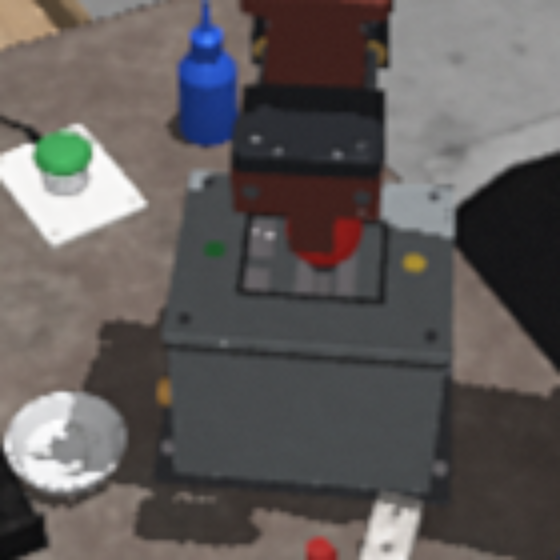

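```bash
python3 - <<'E'
from rob import *
from geo import onplane,proj
import cv2
say("now");print(get_grip_width(),get_finger_force())
for p in[(281.5,189),(283,188)]:
    k=onplane("side",p,.193);print(R.T@(k[:2]-q[:2]))
p=get_tcp_pos();print("finger tip px", (proj("side",p)-[200,130])*4, (proj("side",w(*loc()[:2]+[0,.024]))-[200,130])*4)
im=read_camera("top")[:,:,::-1]
cv2.imwrite("pics/t2c.png",cv2.resize(im[140:250,180:310],None,fx=5,fy=5))
E
```

```text
now  t11.2 loc [  5.5  36.7 165.3] F [-1.4  1.   5.5]
0.40344754951485384 7.470375224947929
[-0.00261779  0.04358637]
[-0.00553404  0.04041784]
finger tip px [309.60497686 262.53542963] [306.6702099  296.24629953]
```

View pics/t2c.png

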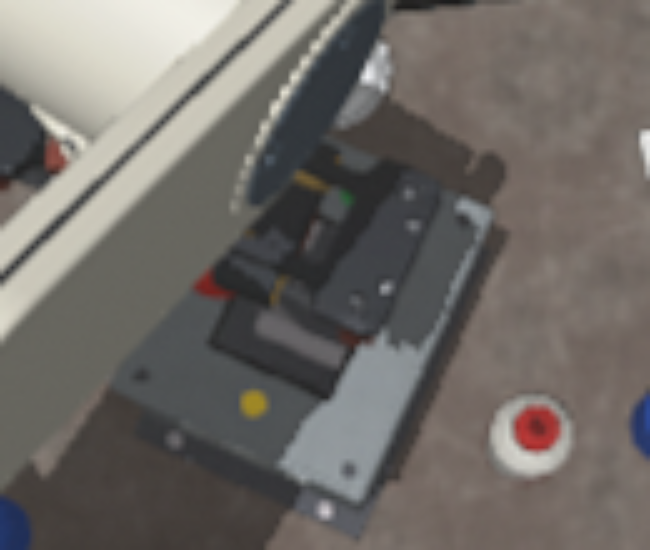

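Side crop: the knob is at about (325,240) and the finger tip at (313,252), above the ball's underside. The open finger tips sit higher than the TCP, so they rode up onto the ball. I'll re-cradle lower.

```bash
python3 - <<'E'
from rob import *
import cv2
x,y,_=loc()
go(x,y,.225,v=.1,t="up")
go(-.06,.040,.225,v=.15,t="back")
go(-.06,.040,.148,v=.12,F=15,t="down")
wait(.2);say("rest")
go(.02,.040,.148,v=.03,F=4,t="touch")
wait(.2);say("rest");print(get_grip_width(),get_finger_force())
im=read_camera("side")[:,:,::-1]
cv2.imwrite("pics/s3c.png",cv2.resize(im[130:270,200:340],None,fx=4,fy=4))
E
```

```text
up False t11.9 loc [  5.1  36.8 224.5] F [ 0.4 -0.1 -0.4]
back False t12.5 loc [-59.3  39.9 225.1] F [-0.1 -0.2 -1.1]
down False t13.3 loc [-59.4  39.9 148.3] F [ 0.8 -0.6  0. ]
rest  t13.5 loc [-59.3  39.9 148.8] F [ 1.3 -0.8 -0.3]
touch True t14.9 loc [-22.5  39.9 147.4] F [-0.6 -1.4  0.9]
rest  t15.1 loc [-22.9  40.  147.2] F [-0.3 -0.9  0.8]
0.4003555240931375 0.49094096291810274
```

View pics/s3c.png

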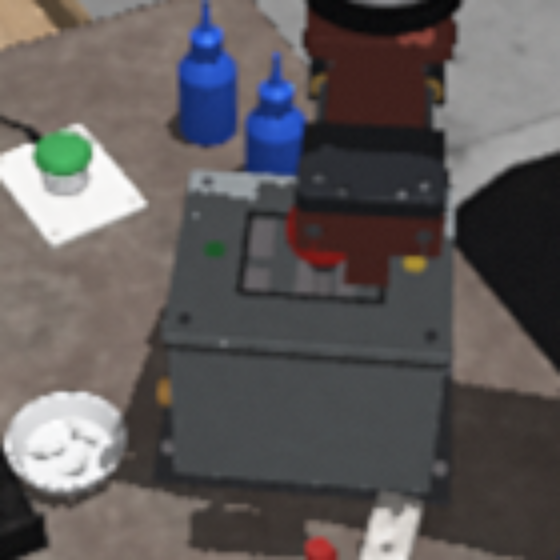

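Good: the finger tip now reaches below the ball, which is ahead of it at x≈-2 mm, so row 2. Next: against tongue 2, then right, then through.

```bash
sed -i 's/z=.165/z=.148/g' rob.py; python3 - <<'E'
from rob import *
x,y,_=loc()
go(x+.015,y,v=.03,F=8,t="fwd to tongue")
x,y,_=loc()
go(x-.001,-.055,v=.05,F=12,t="right")
wait(.1);say("rest");print(get_grip_width(),get_finger_force())
E
```

```text
fwd to tongue True t15.4 loc [-21.8  39.8 146.8] F [-1.  -0.6  1.4]
right True t16.9 loc [-24.1 -42.9 146.8] F [-2.6  2.3  2.1]
rest  t17.0 loc [-24.3 -42.7 146.6] F [-1.3  1.6  1.6]
0.40049054208706797 0.886591225862503
```

```bash
python3 - <<'E'
from rob import *
x,y,_=loc()
go(x,y+.002,t="relax")
go(.035,y+.002,v=.03,F=10,t="fwd")
wait(.1);say("rest")
E
```

```text
relax False t17.3 loc [-23.9 -40.8 148.1] F [-0.1  0.6  0.2]
fwd True t18.6 loc [ 16.5 -39.1 146.3] F [-1.2  1.3  1.1]
rest  t18.7 loc [ 15.9 -39.2 146. ] F [0.2 1.  0.8]
```

```bash
python3 - <<'E'
from rob import *
x,y,_=loc()
go(x-.001,.0,v=.05,F=12,t="left")
for yy in (0,.004,-.004,.008,-.008):
    go(loc()[0]-.001,yy,v=.04,F=12,t="y")
    go(.052,yy,v=.03,F=10,t="fwd")
    if loc()[0]>.03: break
wait(.1);say("rest")
E
```

```text
left False t19.7 loc [ 14.9   0.2 147.9] F [-2.1 -0.6  1.7]
y False t19.9 loc [ 13.9  -0.  147.9] F [-0.4  0.7  0.2]
fwd True t20.7 loc [ 34.1  -0.4 147. ] F [-1.1 -1.6  1.7]
rest  t20.8 loc [ 33.8  -0.3 146.8] F [-0.7 -1.6  1.5]
```

```bash
python3 - <<'E'
from rob import *
for F in (10,16):
    go(.056,-.0004,v=.03,F=F,t="fwd")
    wait(.2);say("rest");print(get_finger_force())
import cv2
im=read_camera("side")[:,:,::-1]
cv2.imwrite("pics/side4.png",im)
cv2.imwrite("pics/s4c.png",cv2.resize(im[130:270,200:340],None,fx=4,fy=4))
E
```

```text
fwd True t21.2 loc [ 35.   -0.6 145.9] F [-1.1 -1.2  2. ]
rest  t21.4 loc [ 34.8  -0.5 145.7] F [-1.  -0.8  0.6]
0.7748903922038153
fwd True t21.8 loc [ 37.8  -1.2 144.9] F [-1.9 -1.3  2.8]
rest  t22.0 loc [ 37.6  -1.1 144.9] F [-0.3 -0.   3.4]
1.9161274284124374
```

View pics/s4c.png

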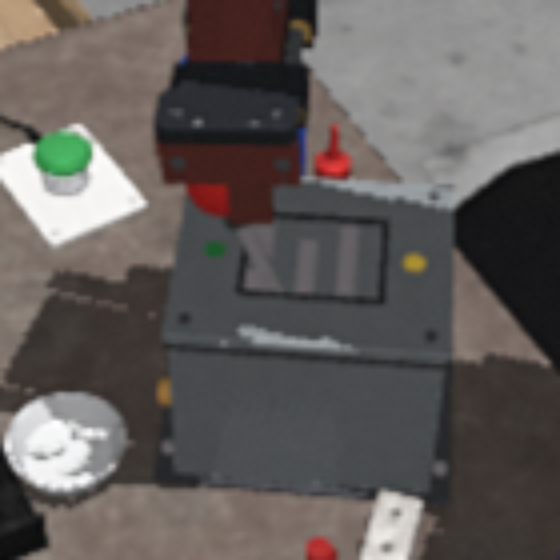

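```bash
python3 - <<'E'
from rob import *
from geo import C
import cv2
from scipy.optimize import brentq
x,y,_=loc()
go(-.06,y,v=.08,t="back")
im=read_camera("side")
m=((im[...,0]>120)&(im[...,1]<70)&(im[...,2]<70)).astype(np.uint8)
n,l,s,c=cv2.connectedComponentsWithStats(m)
for i in range(1,n):
    if s[i,4]>60: print(s[i],c[i])
    if s[i,4]<60 or not(220<c[i][0]<320 and c[i][1]<215):continue
    uv=(s[i,0]+(s[i,2]-1)/2,s[i,1]+(s[i,3]-1)/2)
    T=C["side"]["T"];K=C["side"]["intrinsics"];r=np.linalg.inv(K)@[*uv,1];d=T[:3,:3]@[r[0],-r[1],-r[2]];o=T[:3,3]
    d/=np.linalg.norm(d);P=np.array([*q[:2],.014])
    b=d@(o-P);disc=b*b-((o-P)@(o-P)-.18**2);t=-b-np.sqrt(max(disc,0));k=o+t*d;kl=np.r_[R.T@(k[:2]-q[:2]),k[2]]
    print("knob",kl,"fore",np.arctan2(kl[0],kl[2]-.014),disc)
cv2.imwrite("pics/s5c.png",cv2.resize(im[130:270,200:340,::-1],None,fx=4,fy=4))
E
```

```text
back False t23.4 loc [-59.5  -1.1 148. ] F [0.1 0.1 0.5]
[246 166  17  17 207] [254.45410628 173.97101449]
knob [ 0.05959906 -0.0059825   0.18374145] fore 0.3376693237163263 0.011393597208336104
[277 265  11  35 200] [282.29 281.05]
[200 281  18  17 228] [208.90789474 288.77631579]
```

View pics/s5c.png

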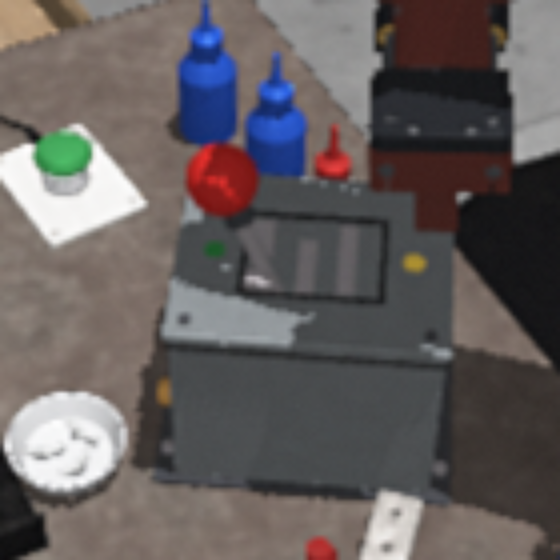

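The knob now reads about 0.338 rad, slightly inside tolerance. I'll confirm with shut fingers pushing gently to the stop.

```bash
python3 - <<'E'
from rob import *
command_gripper(0)
y=-.003
go(-.02,y,.166,v=.15,t="pos")
wait(.2)
go(.08,y,.166,v=.03,F=4,t="touch")
for F in(8,12,16):
    go(.08,y,.166,v=.02,F=F,t="push%d"%F); wait(.1); say("rest")
E
```

```text
pos False t24.6 loc [-20.5  -2.9 165.7] F [-0.4  0.2  0.3]
touch True t26.6 loc [ 32.3  -2.9 165.6] F [-1.8  0.6  5.4]
push8 True t27.2 loc [ 32.6  -2.8 165.5] F [-3.9  0.4  7.8]
rest  t27.3 loc [ 32.4  -2.8 165.5] F [-4.1  0.2  7.6]
push12 True t28.0 loc [ 32.7  -2.8 165.5] F [-4.6  0.2  9.7]
rest  t28.1 loc [ 32.5  -2.9 165.5] F [-4.3 -0.4  8.8]
push16 True t28.8 loc [ 32.6  -2.9 165.5] F [-7.2 -1.3 11.2]
rest  t28.9 loc [ 32.3  -2.9 165.6] F [-6.9 -0.9  9.2]
```

The stop is hard at knob x≈62 mm, which matches 0.35 rad. Now back off, check and hand in.

```bash
python3 - <<'E'
from rob import *
import cv2
go(-.06,-.003,.166,v=.08,t="back")
go(-.08,-.003,.26,v=.15,t="up")
im=read_camera("side")
m=((im[...,0]>120)&(im[...,1]<70)&(im[...,2]<70)).astype(np.uint8)
n,l,s,c=cv2.connectedComponentsWithStats(m)
print([ (s[i].tolist(),c[i].round(1).tolist()) for i in range(1,n) if s[i,4]>60])
wait(.5); print(job_done())
E
```

```text
back False t30.2 loc [-59.5  -3.1 166. ] F [-0.3  0.7 -1.1]
up False t31.0 loc [-80.3  -2.9 259.4] F [ 0.4 -1.  -0.1]
[([246, 167, 17, 16, 198], [254.7, 174.3]), ([277, 265, 11, 35, 201], [282.3, 281.0]), ([200, 281, 18, 17, 226], [208.9, 288.8])]
the job is handed in; nothing more can be done
None
```

I handed the job in at about 31 s with the lever in the run notch against a hard stop, about 0.34–0.35 rad by camera and touch, and the arm clear; pushes were stopped at force changes of 16 N or less, and the bystanders' final positions were not measured.

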